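Select the green feed on the stamp feeder

ROBOT

A 7-joint arm with a two-finger parallel gripper is mounted at the origin on the work surface. World frame = base frame: x ahead of the robot, y to its left, z up, the work surface at z = 0. Lengths are in m, angles in rad, forces in N, time in s.
With the tool pointing down it reaches from about 0.4 to 0.875 m from the base axis. Payload 19.3 kg.
Tool frame: the origin (TCP) lies at the very end of the fingers, on their centre line; the grasp point (between the pads) lies 19 mm behind it; z points along the fingers, y is the direction in which the jaws open and shut (so a half turn about z gives the same grasp; the last joint's range is limited). The gripper opens to 85 mm and grips with 20 to 120 N. Pads are 22 mm wide; open, the fingers measure 114 mm over their backs; the gripper's body (76 mm by 85 mm) begins 54 mm behind the grasp point. The pads swing forward as they close: fully open they stand 13 mm farther back than shut.
Start: joints at [-1.354, 0.521, -0.036, 1.599, 0.021, 1.021, -0.113], TCP at [0.177, 0.599, 0.231] pointing down, gripper open.
Joint ranges: [-2.91, 2.91], [-0.3, 2.13], [-1.5, 1.42], [0.17, 2.43], [-1.26, 4.41], [0.16, 1.93], [-2.52, 2.52]. Speed limits (rad/s): [1.89, 1.89, 2.39, 2.39, 3.01, 3.01, 3.01].

INTERFACE

Orientations are given as a unit quaternion [x, y, z, w].
In Python, from station import ctrl, snapshot, job, spotter gives the robot as it stands. The module is installed in compiled form; this text tells all that it offers.
- The arm moves only by the tool carry_out, never from a script. Its argument "deltas" is one flat list of numbers, 4 for each row, row after row: the shift along the tool's x, y, z in mm, then the turn about the tool's z in rad. In form: [dx, dy, dz, twist, dx, dy, dz, twist, ...]. A call has exactly 10 rows; each row is the pose to reach, as a shift and turn from the pose commanded when the call began, along the tool's axes at that moment; what a row does not reach only later rows make up. A row lasts 1/8 s, in which the tool goes at most 62.5 mm and 10.7 degrees, less where a joint would pass 70% of its speed; a pose out of reach is approached as far as the arm can. A call with a gripper value outside its range is refused whole. "jaw" is the finger opening in mm, from 0 to 85.4, set as the call begins (left out, the last holds). The fingers move at their own pace and stop on an object; "grip_force" is the grip in N (left out, the last holds). Time passes only in rows, so rows that repeat a pose let the fingers close, or fill a call up. It gives the time, the measured TCP pose, the force and the opening at its end, in the units of the state.
- ctrl.state(): the state, without advancing time (a new reading comes with each control period).
- snapshot(name): name is "side" or "top"; returns a dict with "image" (400x640x3 uint8, red, green, blue), "range_z" (400x640 float32, m along the optical axis (not along the pixel's ray), 0 where there is no reading), "K" (3x3 intrinsics, pixels), "origin" and "rotation" of the camera in the world. Camera axes: x right, y down, z forward; pixel columns grow to the right and rows downward; lengths in m; the calibration is good to about 2 mm. A picture is of the moment at which its call begins.
- job.close_job(): hands the job in, once; it reports no verdict.
Trained networks look in a picture, given as the dict that the camera call returned (one of the last four; its "shot" number tells which), for a name from the list of things; names that differ only in an ending like _2 or _b are one class to them, and where a whole thing is asked for, a point or a joint stands for the part that bears it (a point fixed in the world has none). Each returns a list of dicts, best first, with "score" (0 to 1); they miss things now and then, are a little off and sometimes report something else, mostly with a low value. They report only what shows in the picture. A call takes as long as a camera call.
- spotter.search_frame(picture, name): "box" ([left, top, width, height] in pixels, round what is visible of it).
- spotter.trace(picture, name): "mask" (400x640 bool, what is visible of it) and "box" ([left, top, width, height] in pixels, round what is visible of it).
The state is a dict: "time_s": time; "joints": joint angles; "qd": joint speeds; "joint_torque": joint torques, N m; "eef_pos": TCP position; "tool_rot": TCP orientation; "force": force on the tool from outside, world axes, zero at the start; "moment": the same for the moment, N m; "width": finger opening in m.
Only numpy, scipy, OpenCV 4.12 (cv2) and the standard library are available. Lean on these libraries where they do the work, as an engineer would, in place of code of your own. Each camera call takes 0.05 s, during which the arm holds its last target. There are 200 camera calls.

TASK

The bench stamp feeder stands in park. Push its gear lever, without pulling its knob up, out of the park notch, across the gate and fully home into the slot with the green spot, not running it into any other colour's slot on the way. Take the hand away and leave the bottle, carton and pack standing where they are.

Things in the scene. Friction and masses are not known exactly. Their poses are not given: they have to be found in the camera images.
- gearbox: Fixed blue feeder gearbox, 150 (x) x 170 (y) x 100 mm high, with an aluminium gate plate on top; it may stand turned. Origin at the centre of its underside, on the table. Beyond its +x side lies a grey bed 165 mm long with a paper reel (reel top 86 mm high); a small roller sticks out 26 mm on its -y side, 71 mm high.
- gate (a point): Middle of the gate plate's top, 100 mm above the table, axes as the gearbox. A neutral channel runs along y at x = 0; at each of its ends one slot runs to +x and one to -x (an H, four corner slots). From its middle only the park notch runs off, to -x. The plate stops the lever elsewhere; sideways play in a slot is some 5 mm at the knob.
- knob_center (a point): Centre of the lever's black upright round knob, 34 mm across, 40 mm tall, on a 10 mm stem pivoting 170 mm below it (centre 175 mm above the table upright, 162 in a corner slot). In gearbox axes it travels y -50 to +50 mm, x -42 to +42. Starts in park (y about 0, x -42 to -32). Some 2 to 3 N at the knob moves it; it stays where left.
- shift (a joint): Lever tilt along the slots, rad: 0 in the neutral channel, +0.25 fully home to the gearbox's +x, -0.25 fully home to -x.
- cross (a joint): Lever tilt along the channel, rad: 0 in the middle (park), +0.30 at the +y end of the channel, -0.30 at the -y end; both ends are stops in line with the corner slots.
- knob (a joint): How far the knob is pulled up along its stem, m: 0 at rest, 0.015 at most; a spring holds it down with about 8 N. It is not to be pulled.
- mark_green: Flat green colour spot, a disc 22 mm across and 2 mm thick on the gate plate, beside the blind end of one of the four corner slots; origin at the centre of its underside. When the lever is fully home in that slot the knob's centre stands straight above this spot. Which corner has which colour changes from run to run.
- mark_red: Flat red colour spot, a disc 22 mm across and 2 mm thick on the gate plate, beside the blind end of one of the four corner slots; origin at the centre of its underside. When the lever is fully home in that slot the knob's centre stands straight above this spot. Which corner has which colour changes from run to run.
- mark_yellow: Flat yellow colour spot, a disc 22 mm across and 2 mm thick on the gate plate, beside the blind end of one of the four corner slots; origin at the centre of its underside. When the lever is fully home in that slot the knob's centre stands straight above this spot. Which corner has which colour changes from run to run.
- mark_blue: Flat blue colour spot, a disc 22 mm across and 2 mm thick on the gate plate, beside the blind end of one of the four corner slots; origin at the centre of its underside. When the lever is fully home in that slot the knob's centre stands straight above this spot. Which corner has which colour changes from run to run.
- bottle: Loose small clear bottle with black cap, 52 mm across, 165 mm tall, standing on the table near the gearbox; origin at the centre of its underside. To be left alone.
- carton: Loose purple slim carton with a yellow band, 30 x 45 x 115 mm tall, standing; origin at the centre of its underside. To be left alone.
- pack: Loose black pack with a gold band, 24 x 56 x 88 mm tall, standing; origin at the centre of its underside. To be left alone.

How it is judged:
By the outcome, as a careful person would: the job done as asked, in the order asked, and still so for the second after the job is handed in, with the robot touching nothing.
It also fails if it takes over 45 s, if anything falls off the work surface, if the arm or the gripper's body presses on something with over 40 N, if the wrist force passes 120 N, or if a joint passes its speed limit or range.

## Working session

There is one attempt and no reset: what is moved stays moved. The work goes in short steps, Python scripts to look and compute and a tool call to move; the robot and the scene stay as the last step left them, time stands still between calls to the robot, and variables do not carry over. Pictures are saved under pics/ and viewed, on a budget of 10 in all, crops included, one or two more only if the job needs it, and the job is handed in when it is done.

Besides the shell and the picture viewer there is one more tool, called in YAML: its name, and indented under it one key for each argument. carry_out: Moves the arm, as the interface text tells. Its arguments: {"type":"object","properties":{"deltas":{"type":"array"},"jaw":{"type":"number"},"grip_force":{"type":"number"}},"required":["deltas"]}

```bash
mkdir -p pics
cat > h.py <<'E'
import numpy as np, cv2
from station import ctrl, snapshot, job, spotter
def pts(p,mask):
    v,u=np.nonzero(mask&(p["range_z"]>0)); z=p["range_z"][v,u]; K=p["K"]
    c=np.stack([(u-K[0,2])/K[0,0]*z,(v-K[1,2])/K[1,1]*z,z],1)
    return c@np.array(p["rotation"]).T+np.array(p["origin"])
def save(p,n): cv2.imwrite("pics/"+n,p["image"][:,:,::-1])
E
python3 - <<'E'
from h import *
s=ctrl.state(); print({k:np.round(s[k],3) for k in("time_s","eef_pos","tool_rot","force","width")})
for n in("top","side"):
    p=snapshot(n); save(p,n+"0.png"); print(n,np.round(p["origin"],3))
    for o in("gearbox","knob_center","mark_green","mark_red","mark_yellow","mark_blue","bottle","carton","pack"):
        for r in spotter.trace(p,o)[:2]:
            q=pts(p,r["mask"])
            if len(q): print(o,round(r["score"],2),r["box"],np.round(np.median(q,0),3),"min",np.round(np.percentile(q,2,0),3),"max",np.round(np.percentile(q,98,0),3))
E
```

```text
{'time_s': np.float64(0.0), 'eef_pos': array([0.177, 0.599, 0.231]), 'tool_rot': array([ 0.143,  0.99 , -0.001, -0.   ]), 'force': array([-0.977,  0.021,  0.589]), 'width': np.float64(0.085)}
top [0.458 0.018 0.919]Traceback (most recent call last):
  File "<stdin>", line 7, in <module>
  File "h.py", line 6, in pts
    return c@np.array(p["rotation"]).T+np.array(p["origin"])
           ~^~~~~~~~~~~~~~~~~~~~~~~~~~
ValueError: matmul: Input operand 1 has a mismatch in its core dimension 0, with gufunc signature (n?,k),(k,m?)->(n?,m?) (size 4 is different from 3)
```

Rotation is a quaternion.

```bash
sed -i 's/np.array(p\["rotation"\]).T/R.from_quat(p["rotation"]).as_matrix().T/; 1a from scipy.spatial.transform import Rotation as R' h.py
python3 - <<'E'
from h import *
for n in("top","side"):
    p=snapshot(n); save(p,n+"0.png"); print(n,np.round(p["origin"],3))
    for o in("gearbox","knob_center","mark_green","mark_red","mark_yellow","mark_blue","bottle","carton","pack"):
        for r in spotter.trace(p,o)[:2]:
            q=pts(p,r["mask"])
            if len(q): print(o,round(r["score"],2),r["box"],np.round(np.median(q,0),3),"min",np.round(np.percentile(q,2,0),3),"max",np.round(np.percentile(q,98,0),3))
E
```

```text
top [0.458 0.018 0.919]
gearbox 0.77 [257.8, 113.9, 93.8, 138.1] [0.617 0.061 0.098] min [ 0.504 -0.02   0.029] max [0.801 0.157 0.19 ]
knob_center 0.67 [288.7, 211.1, 18.3, 18.3] [0.544 0.079 0.191] min [0.529 0.065 0.089] max [0.564 0.106 0.195]
mark_green 0.62 [375.0, 252.5, 31.9, 19.4] [ 0.465 -0.11   0.115] min [ 0.445 -0.139  0.001] max [ 0.484 -0.09   0.118]
mark_red 0.49 [316.1, 228.8, 8.2, 9.5] [0.527 0.037 0.103] min [0.519 0.027 0.1  ] max [0.536 0.045 0.105]
mark_red 0.36 [271.9, 218.1, 10.4, 12.6] [0.544 0.132 0.103] min [0.536 0.123 0.1  ] max [0.554 0.141 0.106]
mark_blue 0.62 [277.8, 181.5, 7.6, 11.2] [0.628 0.117 0.103] min [0.619 0.108 0.1  ] max [0.637 0.125 0.106]
bottle 0.64 [200.0, 192.2, 35.1, 34.4] [0.575 0.255 0.107] min [0.555 0.24  0.002] max [0.605 0.281 0.167]
carton 0.9 [375.0, 249.9, 30.9, 22.3] [ 0.465 -0.112  0.115] min [ 0.444 -0.155  0.   ] max [ 0.483 -0.09   0.118]
pack 0.86 [370.2, 194.6, 34.2, 18.6] [ 0.595 -0.113  0.087] min [ 0.586 -0.16  -0.   ] max [ 0.613 -0.087  0.091]
side [0.409 0.877 1.104]
gearbox 0.62 [217.5, 197.2, 128.0, 88.6] [0.61
[... 470 characters left out ...]
0.027 0.098] max [0.535 0.044 0.104]
mark_yellow 0.68 [326.2, 213.3, 9.7, 8.9] [0.528 0.037 0.101] min [0.519 0.027 0.099] max [0.537 0.047 0.104]
mark_blue 0.57 [282.6, 232.1, 6.3, 6.9] [0.627 0.117 0.101] min [0.622 0.11  0.098] max [0.633 0.126 0.105]
bottle 0.83 [279.2, 270.6, 24.4, 56.0] [0.575 0.281 0.096] min [ 0.554  0.254 -0.   ] max [0.601 0.293 0.166]
carton 0.82 [352.5, 172.0, 19.0, 39.3] [ 0.464 -0.098  0.073] min [ 0.444 -0.138 -0.001] max [ 0.485 -0.088  0.117]
carton 0.5 [314.8, 204.9, 10.5, 27.6] [0.546 0.087 0.182] min [0.528 0.07  0.098] max [0.56  0.098 0.194]
pack 0.71 [308.2, 170.8, 14.0, 32.2] [ 0.595 -0.098  0.064] min [ 0.585 -0.141  0.008] max [ 0.613 -0.084  0.09 ]
```

View pics/top0.png

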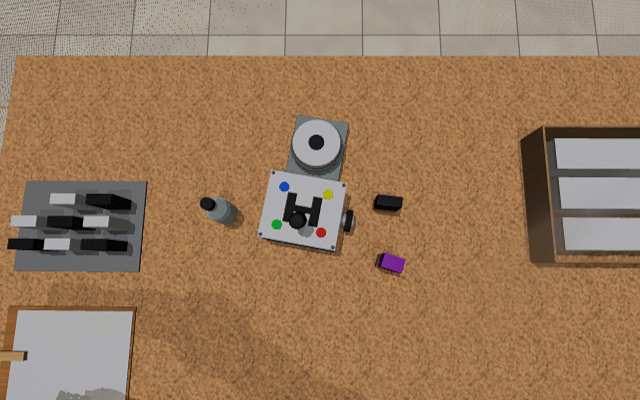

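View pics/side0.png

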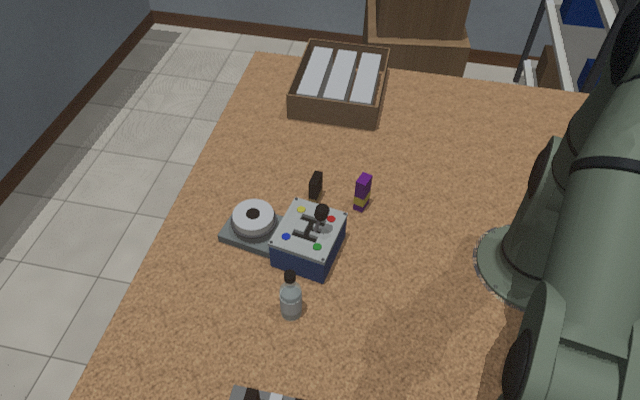

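The top view shows green at (277,224), blue (284,187), yellow (328,194), red (321,232) and the knob at (298,220). This puts the gearbox centre at about (0.578, 0.0765) with yaw about -10°. Green is the (-x,+y) corner. My plan is to push with closed fingers, with tool y along gearbox y: first +x, then +y, then -x.

carry_out:
  deltas: [-22, -20, 0, -0.03, -45, -40, 0, -0.06, -67, -60, 0, -0.09, -90, -80, 0, -0.112, -112, -100, 0, -0.112, -146, -130, 0, -0.112, -180, -160, 0, -0.112, -214, -190, 0, -0.112, -248, -220, 0, -0.112, -275, -244, 0, -0.112]
  jaw: 0
  grip_force: 20

```text
time_s: 2.35
eef_pos: [0.3724, 0.2861, 0.2315]
tool_rot: [0.088, 0.996, 0.0, 0.0]
force: [0.4, 0.1, 0.3]
width: 0.0001
```

```bash
cat >> h.py <<'E'
C=np.array([0.5777,0.0765]); YAW=np.radians(-10)
G=np.array([[np.cos(YAW),-np.sin(YAW)],[np.sin(YAW),np.cos(YAW)]])
def gb(w): w=np.atleast_2d(w); return np.c_[(w[:,:2]-C)@G,w[:,2:]]*1000
def tcp(goal=None):
    s=ctrl.state(); p=np.array(s["eef_pos"]); M=R.from_quat(s["tool_rot"]).as_matrix()
    f=np.array(s["force"]); print("t",s["time_s"],"TCP gb mm",gb(p).round(1),"F gb",np.r_[f[:2]@G,f[2]].round(1),"toolx deg",np.degrees(np.arctan2(M[1,0],M[0,0])).round(1))
    if goal is not None:
        w=np.r_[C+G@(np.array(goal[:2])/1000),goal[2]/1000]; print("delta",((w-p)@M*1000).round(1))
def knob():
    for n in("top","side"):
        p=snapshot(n)
        for r in spotter.trace(p,"knob_center")[:1]:
            q=gb(pts(p,r["mask"])); q=q[q[:,2]>150]
            if len(q): print(n,r["score"].__round__(2),"knob gb lo",np.percentile(q,3,0).round(),"hi",np.percentile(q,97,0).round(), "med",np.median(q,0).round(1))
E
python3 -c "
from h import *
tcp([-85,0,231]); knob()"
```

```text
t 2.35 TCP gb mm [[-238.5  170.7  231.5]] F gb [0.4 0.1 0.3] toolx deg 169.9
delta [-153.8 -170.6    0.5]
top 0.83 knob gb lo [-49. -18. 174.] hi [-17.  11. 195.] med [-34.1  -3.3 191.2]
side 0.64 knob gb lo [-49. -11. 159.] hi [-19.  15. 193.] med [-35.4   7.5 185.4]
```

carry_out:
  deltas: [-22, -24, 0, 0, -48, -53, 0, 0, -74, -82, 0, 0, -100, -111, 0, 0, -126, -140, 0, 0, -145, -160, 0, 0, -152, -170, 10, 0, -154, -171, 30, 0, -154, -171, 50, 0, -154, -171, 62, 0]

```text
time_s: 3.8
eef_pos: [0.4926, 0.0936, 0.1679]
tool_rot: [0.087, 0.996, -0.0, -0.001]
force: [-0.3, -0.2, -0.5]
width: -0.0001
```

```bash
python3 -c "
from h import *
tcp([-28,0,168]);p=snapshot('side');save(p,'s1.png');
cv2.imwrite('pics/s1.png',cv2.resize(p['image'][150:300,220:420,::-1],None,fx=3,fy=3))"
```

```text
t 3.8 TCP gb mm [[-86.8   2.  167.9]] F gb [-0.3 -0.2 -0.5] toolx deg 170.1
delta [-58.8  -2.1  -0.2]
```

View pics/s1.png

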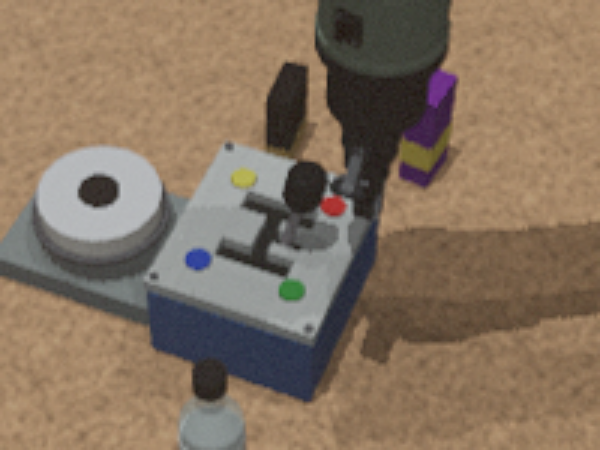

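The hand (crop at 350,180) stands behind the knob (305,187) on the robot side, clear of everything. Next I push +x.

carry_out:
  deltas: [-10, -2, 0, 0, -18, -2, 0, 0, -24, -2, 0, 0, -30, -2, 0, 0, -36, -2, 0, 0, -42, -2, 0, 0, -48, -2, 0, 0, -53, -2, 0, 0, -56, -2, 0, 0, -56, -2, 0, 0]

```text
time_s: 5.1
eef_pos: [0.5484, 0.0807, 0.1692]
tool_rot: [0.087, 0.996, -0.0, -0.0]
force: [-1.9, 0.0, -0.6]
width: -0.0002
```

```bash
python3 -c "
from h import *
tcp([-28,0,168]);knob();p=snapshot('side')
cv2.imwrite('pics/s2.png',cv2.resize(p['image'][150:300,220:420,::-1],None,fx=3,fy=3))"
```

```text
t 5.1 TCP gb mm [[-29.6  -1.  169.2]] F gb [-1.9 -0.3 -0.6] toolx deg 170.0
delta [-1.6  1.   1.2]
side 0.47 knob gb lo [-19.   5. 163.] hi [  8.  16. 196.] med [ -6.7  11.9 180.9]
```

View pics/s2.png

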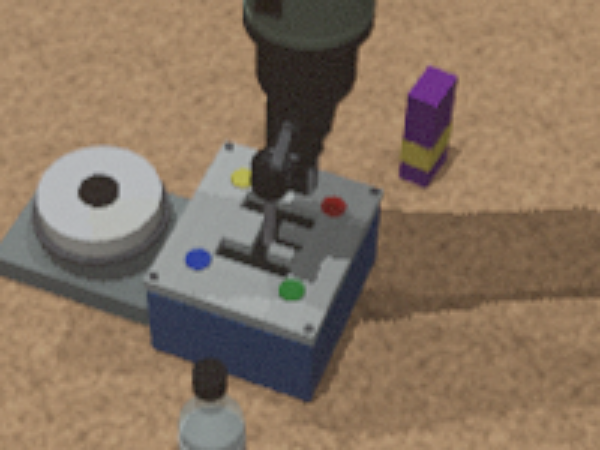

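The knob (crop 270,172) is nearly at the channel but reads about 5 mm short. I'll push on gently towards the plate's stop.

carry_out:
  deltas: [-1, 0, 0, 0, -2, 0, 0, 0, -2.5, 0, 0, 0, -3, 0, 0, 0, -3.5, 0, 0, 0, -4, 0, 0, 0, -4.5, 0, 0, 0, -5, 0, 0, 0, -5, 0, 0, 0, -5, 0, 0, 0]

```text
time_s: 6.6
eef_pos: [0.5532, 0.0799, 0.1693]
tool_rot: [0.087, 0.996, 0.0, 0.0]
force: [-1.4, 0.9, 2.6]
width: -0.0001
```

```bash
python3 -c "
from h import *
tcp();knob()"
```

```text
t 6.6 TCP gb mm [[-24.7  -0.9 169.3]] F gb [-1.6  0.7  2.6] toolx deg 170.0
side 0.5 knob gb lo [-12.   7. 163.] hi [ 13.  16. 192.] med [  0.2  12.1 179.6]
```

Knob is at x≈0, in the channel. Next I back off and go round to its -y side.

carry_out:
  deltas: [12, 0, 0, 0, 24, 0, 0, 0, 24, -18, 0, 0, 24, -38, 0, 0, 20, -54, 0, 0, 5, -56, 0, 0, -12, -56, 0, 0, -25, -56, 0, 0, -25, -54, 0, 0, -25, -50, 0, 0]

```text
time_s: 8.05
eef_pos: [0.5688, 0.0265, 0.1691]
tool_rot: [0.087, 0.996, -0.0, -0.0]
force: [-0.6, 0.0, 1.3]
width: -0.0002
```

```bash
python3 -c "
from h import *
tcp();knob();p=snapshot('top')
cv2.imwrite('pics/t3.png',cv2.resize(p['image'][100:270,200:420,::-1],None,fx=3,fy=3))"
```

```text
t 8.05 TCP gb mm [[-1.000e-01 -5.080e+01  1.691e+02]] F gb [-0.6 -0.1  1.3] toolx deg 170.0
side 0.49 knob gb lo [-14. -12. 163.] hi [ 13.  15. 197.] med [ -2.3   7.9 188.9]
```

View pics/t3.png

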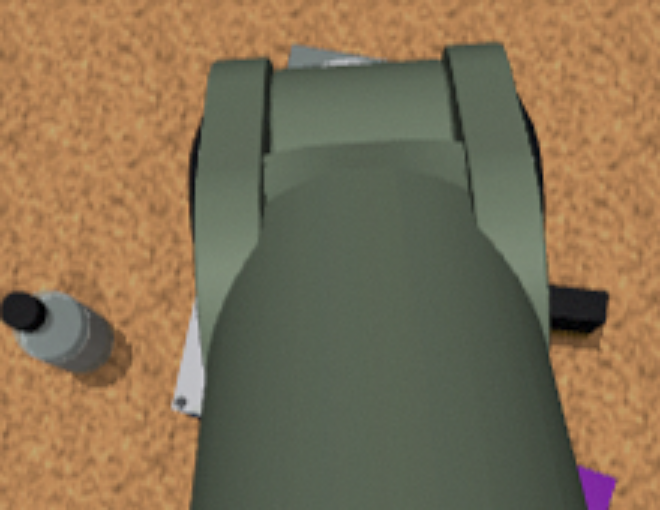

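The arm hides the gearbox from above (bottle at (60,330) and pack at (580,310) are undisturbed), so I'll rely on the side view. Next I push +y.

carry_out:
  deltas: [0, 8, 2, 0, 0, 15, 4, 0, 0, 21, 4, 0, 0, 27, 4, 0, 0, 33, 4, 0, 0, 39, 4, 0, 0, 45, 4, 0, 0, 51, 4, 0, 0, 56, 4, 0, 0, 58, 4, 0]

```text
time_s: 9.55
eef_pos: [0.5792, 0.0838, 0.1652]
tool_rot: [0.087, 0.996, -0.0, -0.0]
force: [-0.3, -0.9, -1.5]
width: -0.0001
```

```bash
python3 -c "
from h import *
tcp();knob();p=snapshot('side')
cv2.imwrite('pics/s4.png',cv2.resize(p['image'][150:300,220:420,::-1],None,fx=3,fy=3))"
```

```text
t 9.55 TCP gb mm [[  0.2   7.4 165.2]] F gb [-0.1 -0.9 -1.5] toolx deg 170.0
side 0.51 knob gb lo [-15.  29. 159.] hi [ 13.  53. 193.] med [ -2.6  44.1 186.3]
```

View pics/s4.png

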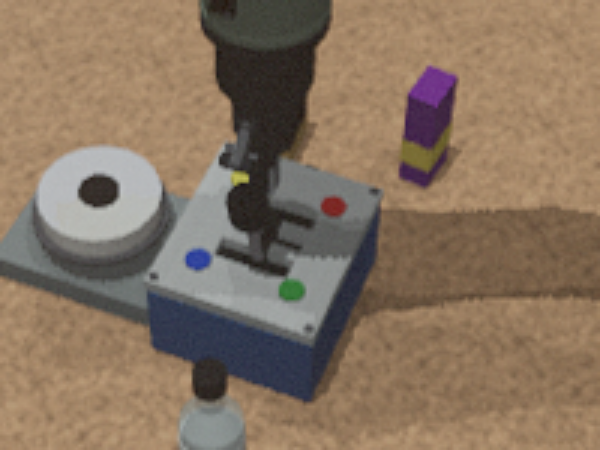

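The knob (crop 250,205) is moving along the channel, at y≈37. I'll push on to the end stop.

carry_out:
  deltas: [0, 2, 0, 0, 0, 4, 0, 0, 0, 6, 0, 0, 0, 8, 0, 0, 0, 9, 0, 0, 0, 10, 0, 0, 0, 11, 0, 0, 0, 12, 0, 0, 0, 13, 0, 0, 0, 13, 0, 0]

```text
time_s: 11.05
eef_pos: [0.5815, 0.0963, 0.1653]
tool_rot: [0.087, 0.996, 0.0, 0.0]
force: [-1.4, -1.8, -0.1]
width: -0.0003
```

```bash
python3 -c "
from h import *
tcp();knob()"
```

```text
t 11.05 TCP gb mm [[  0.3  20.1 165.3]] F gb [-1.1 -2.  -0.1] toolx deg 170.0
side 0.7 knob gb lo [-14.  39. 157.] hi [ 14.  66. 190.] med [ -2.2  55.6 183. ]
```

carry_out:
  deltas: [0, 0.5, 0, 0, 0, 1, 0, 0, 0, 1.5, 0, 0, 0, 1.5, 0, 0, 0, 2, 0, 0, 0, 2, 0, 0, 0, 2, 0, 0, 0, 2, 0, 0, 0, 2, 0, 0, 0, 2, 0, 0]

```text
time_s: 12.5
eef_pos: [0.5818, 0.0982, 0.1653]
tool_rot: [0.087, 0.996, 0.0, 0.0]
force: [-0.5, -1.4, -0.3]
width: 0.0002
```

```bash
python3 -c "
from h import *
tcp();knob()"
```

```text
t 12.5 TCP gb mm [[  0.3  22.1 165.3]] F gb [-0.2 -1.4 -0.3] toolx deg 170.0
side 0.67 knob gb lo [-14.  44. 155.] hi [ 13.  67. 191.] med [ -2.2  58.5 182.3]
```

carry_out:
  deltas: [0, 0.5, 0, 0, 0, 1, 0, 0, 0, 1.5, 0, 0, 0, 1.5, 0, 0, 0, 2, 0, 0, 0, 2, 0, 0, 0, 2, 0, 0, 0, 2, 0, 0, 0, 2, 0, 0, 0, 2, 0, 0]

```text
time_s: 13.95
eef_pos: [0.5821, 0.1001, 0.1653]
tool_rot: [0.087, 0.996, -0.0, -0.0]
force: [0.0, -2.0, -0.9]
width: -0.0
```

```bash
python3 -c "
from h import *
tcp()"
```

```text
t 13.95 TCP gb mm [[  0.3  24.  165.3]] F gb [ 0.4 -1.9 -0.9] toolx deg 170.0
```

carry_out:
  deltas: [0, 0.5, 0, 0, 0, 1, 0, 0, 0, 1.5, 0, 0, 0, 1.5, 0, 0, 0, 2, 0, 0, 0, 2, 0, 0, 0, 2, 0, 0, 0, 2, 0, 0, 0, 2, 0, 0, 0, 2, 0, 0]

```text
time_s: 15.2
eef_pos: [0.5825, 0.1021, 0.1653]
tool_rot: [0.087, 0.996, -0.0, -0.0]
force: [-0.7, -5.8, -2.0]
width: 0.0004
```

```bash
python3 -c "
from h import *
tcp();knob();p=snapshot('side')
cv2.imwrite('pics/s5.png',cv2.resize(p['image'][170:270,240:370,::-1],None,fx=5,fy=5))"
```

```text
t 15.2 TCP gb mm [[  0.3  26.  165.3]] F gb [ 0.3 -5.8 -2. ] toolx deg 170.0
top 0.2 knob gb lo [-87. -64. 254.] hi [ 12. -36. 601.] med [-69.7 -57.3 556.6]
side 0.67 knob gb lo [-15.  45. 156.] hi [ 14.  69. 190.] med [ -2.2  59.2 181.8]
```

View pics/s5.png

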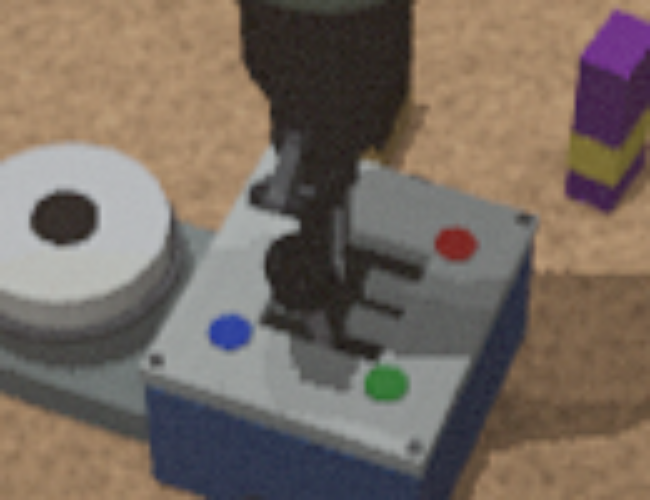

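Force rose to 5.8 N, so the knob (crop 295,270) is at the +y stop, in line with the blue and green slots. I go round to its +x side.

carry_out:
  deltas: [0, -10, 0, 0, 0, -22, 0, 0, -15, -24, 0, 0, -35, -24, 0, 0, -50, -22, 2, 0, -52, -5, 5, 0, -52, 12, 6, 0, -50, 24, 6, 0, -46, 24, 6, 0, -40, 24, 6, 0]

```text
time_s: 16.7
eef_pos: [0.6256, 0.1184, 0.1594]
tool_rot: [0.087, 0.996, -0.0, 0.0]
force: [0.1, -0.9, -0.2]
width: -0.0003
```

```bash
python3 -c "
from h import *
tcp();knob();p=snapshot('side')
cv2.imwrite('pics/s6.png',cv2.resize(p['image'][170:270,240:370,::-1],None,fx=5,fy=5))"
```

```text
t 16.7 TCP gb mm [[ 39.9  49.6 159.4]] F gb [ 0.3 -0.9 -0.2] toolx deg 170.0
side 0.76 knob gb lo [-14.  43. 155.] hi [ 14.  69. 190.] med [ -2.3  59.  181.9]
```

View pics/s6.png

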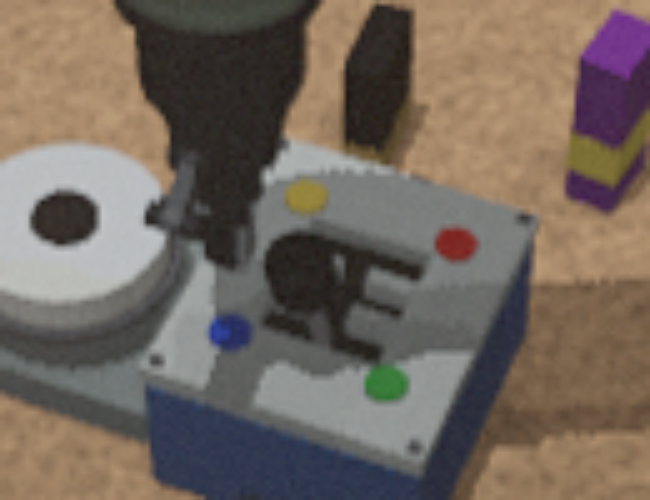

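The fingers (crop 225,240) stand on the knob's +x side with a gap. Next I push -x into green's slot.

carry_out:
  deltas: [7, 0, 0, 0, 13, 0, 0, 0, 18, 0, 0, 0, 23, 0, 0, 0, 28, 0, 0, 0, 33, 0, 0, 0, 38, 0, 0, 0, 43, 0, 0, 0, 47, 0, 0, 0, 48, 0, 0, 0]

```text
time_s: 18.2
eef_pos: [0.5785, 0.1271, 0.1593]
tool_rot: [0.087, 0.996, -0.0, -0.0]
force: [2.2, -0.8, -0.9]
width: 0.0001
```

```bash
python3 -c "
from h import *
tcp();knob()"
```

```text
t 18.2 TCP gb mm [[ -8.   50.  159.3]] F gb [ 2.3 -0.4 -0.9] toolx deg 170.0
side 0.64 knob gb lo [-53.  43. 155.] hi [-24.  68. 185.] med [-39.8  58.5 178. ]
```

Knob is at x≈-38. I press on in small steps to the stop.

carry_out:
  deltas: [0.5, 0, 0, 0, 1, 0, 0, 0, 1.5, 0, 0, 0, 2, 0, 0, 0, 2.5, 0, 0, 0, 3, 0, 0, 0, 3.5, 0, 0, 0, 4, 0, 0, 0, 4, 0, 0, 0, 4, 0, 0, 0]

```text
time_s: 19.65
eef_pos: [0.5748, 0.1278, 0.1593]
tool_rot: [0.087, 0.996, -0.0, -0.0]
force: [1.2, -0.3, -0.3]
width: -0.0003
```

```bash
python3 -c "
from h import *
tcp();knob()"
```

```text
t 19.65 TCP gb mm [[-11.7  50.1 159.3]] F gb [ 1.3 -0.  -0.3] toolx deg 170.0
side 0.47 knob gb lo [-56.  45. 154.] hi [-29.  68. 184.] med [-43.2  59.4 177.8]
```

carry_out:
  deltas: [0.5, 0, 0, 0, 1, 0, 0, 0, 1.5, 0, 0, 0, 2, 0, 0, 0, 2, 0, 0, 0, 2.5, 0, 0, 0, 2.5, 0, 0, 0, 3, 0, 0, 0, 3, 0, 0, 0, 3, 0, 0, 0]

```text
time_s: 21.1
eef_pos: [0.5719, 0.1284, 0.1593]
tool_rot: [0.087, 0.996, 0.0, 0.0]
force: [1.5, -0.0, 0.5]
width: -0.0
```

```bash
python3 -c "
from h import *
tcp();knob()"
```

```text
t 21.1 TCP gb mm [[-14.7  50.1 159.3]] F gb [1.5 0.3 0.5] toolx deg 170.0
side 0.47 knob gb lo [-60.  41. 154.] hi [-30.  68. 184.] med [-45.8  57.6 177.2]
```

Still no hard stop, so I continue until the force rises.

carry_out:
  deltas: [0.5, 0, 0, 0, 1, 0, 0, 0, 1.5, 0, 0, 0, 2, 0, 0, 0, 2, 0, 0, 0, 2.5, 0, 0, 0, 2.5, 0, 0, 0, 2.5, 0, 0, 0, 2.5, 0, 0, 0, 2.5, 0, 0, 0]

```text
time_s: 22.55
eef_pos: [0.5694, 0.1288, 0.1593]
tool_rot: [0.087, 0.996, -0.0, -0.0]
force: [3.5, -0.8, -1.0]
width: -0.0002
```

```bash
python3 -c "
from h import *
tcp();knob()"
```

```text
t 22.55 TCP gb mm [[-17.2  50.  159.3]] F gb [ 3.6 -0.2 -1. ] toolx deg 170.0
side 0.57 knob gb lo [-60.  45. 163.] hi [-37.  68. 185.] med [-48.2  59.2 177.7]
```

carry_out:
  deltas: [0.5, 0, 0, 0, 1, 0, 0, 0, 1.5, 0, 0, 0, 2, 0, 0, 0, 2, 0, 0, 0, 2, 0, 0, 0, 2, 0, 0, 0, 2, 0, 0, 0, 2, 0, 0, 0, 2, 0, 0, 0]

```text
time_s: 24.0
eef_pos: [0.5676, 0.1291, 0.1594]
tool_rot: [0.087, 0.996, 0.0, 0.0]
force: [6.1, -1.6, -1.9]
width: -0.0004
```

```bash
python3 -c "
from h import *
tcp();knob()"
```

```text
t 24.0 TCP gb mm [[-19.1  50.  159.4]] F gb [ 6.3 -0.5 -1.9] toolx deg 170.0
side 0.77 knob gb lo [-62.  43. 154.] hi [-33.  67. 184.] med [-47.7  58.  176.6]
```

Force is 6.3 N and the knob no longer moves, so it is home. I retreat +x, then up and away.

carry_out:
  deltas: [-5, 0, 0, 0, -15, 0, 0, 0, -26, 0, 0, 0, -34, 0, 0, 0, -36, 0, -25, 0, -36, 0, -55, 0, -36, 0, -85, 0, -36, 0, -115, 0, -36, 0, -135, 0, -36, 0, -140, 0]

```text
time_s: 25.45
eef_pos: [0.6035, 0.1228, 0.3003]
tool_rot: [0.087, 0.996, 0.0, 0.001]
force: [0.2, -0.2, -0.2]
width: -0.0
```

carry_out:
  deltas: [30, 10, 0, 0, 65, 30, 0, 0, 100, 50, 0, 0, 135, 75, 0, 0, 165, 105, 0, 0, 190, 140, 0, 0, 210, 175, 0, 0, 220, 205, 0, 0, 225, 225, 0, 0, 225, 230, 0, 0]

```text
time_s: 26.7
eef_pos: [0.4213, 0.389, 0.2986]
tool_rot: [0.087, 0.996, -0.0, -0.0]
force: [0.4, -0.4, 0.4]
width: 0.0001
```

```bash
python3 -c "
from h import *
tcp();knob();p=snapshot('top')
for o in('bottle','carton','pack'):
  for r in spotter.trace(p,o)[:1]: print(o,np.median(pts(p,r['mask']),0).round(3))
cv2.imwrite('pics/t7.png',cv2.resize(p['image'][100:280,180:420,::-1],None,fx=3,fy=3))"
```

```text
t 26.7 TCP gb mm [[-208.3  280.6  298.6]] F gb [ 0.4 -0.3  0.4] toolx deg 170.0
top 0.68 knob gb lo [-59.  32. 159.] hi [-28.  64. 186.] med [-44.1  46.6 179.4]
side 0.48 knob gb lo [-61.  41. 155.] hi [-30.  67. 184.] med [-46.6  57.6 176.7]
bottle [0.575 0.255 0.108]
carton [ 0.465 -0.111  0.115]
```

View pics/t7.png

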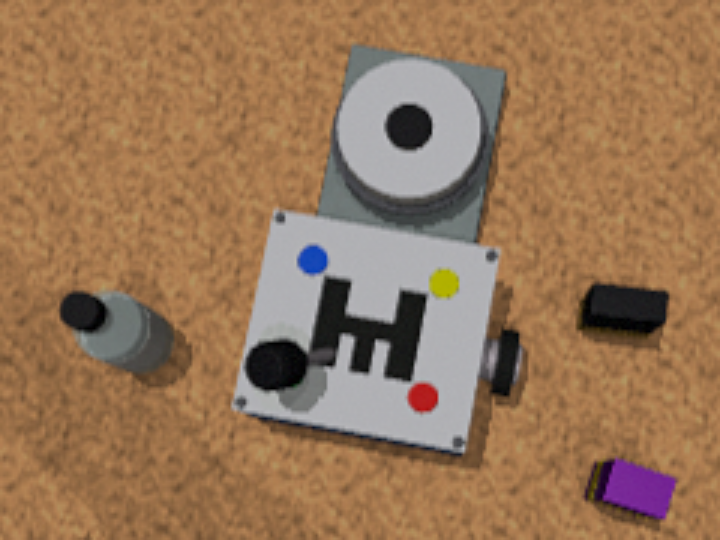

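The knob (275,363) covers the green spot. The bottle (120,330), pack (625,310) and carton (635,488) stand where they were.

```bash
python3 -c "
from station import job
print(job.close_job())"
```

```text
the job is handed in; nothing more can be done
None
```

The lever is fully home in the slot with the green spot, the hand is clear, and I handed the job in at about 27 s of the 45 s allowed. No verdict was reported.

- **How it was done:** I used closed fingers to push the knob sideways three times. First out of park (+x), then along the channel to its +y stop (5.8 N), then −x into green's slot. There the force rose to 6.3 N and the knob stopped moving. I never gripped the knob, and the side-view checks along the way did not show it in any other colour's slot.
- **Lever position:** After I took the hand away, the top view shows the knob covering the green spot. It measured about (−44, 48) mm in gearbox axes; the slot's end is at (−42, 50). The side view agrees within 2–3 mm.
- **Bottle and carton:** Both measured within 1 mm of where they started.
- **Pack:** The network missed the pack in the last picture, so I only checked it by eye. It is standing where it was.

The top camera could not see the gearbox during the pushes because the arm was in the way, so those were checked from the side view and the measured force.

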